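# Empty the desiccant chute

## Robot

A 6-joint arm with a two-finger parallel gripper is mounted at the origin on a cart in front of the work surface, level with it; the furniture and walls round the work are solid. World frame = base frame: x ahead of the robot, y to its left, z up, the work surface at z = 0. Lengths are in mm, angles in degrees, forces in N, time in s.
With the tool pointing down it reaches from about 350 to 850 mm from the base axis. Payload 8.1 kg.
Tool frame: the origin (TCP) lies at the very end of the fingers, on their centre line; the grasp point (between the pads) lies 19 mm behind it (r.grip_point_offset is the distance from the TCP to the grasp point, in mm); z points along the fingers, y is the line along which they close (so a half turn about z gives the same grasp; the last joint's range is limited). The gripper opens to 85 mm and grips with 20 to 120 N. Pads are 22 mm wide; open, the fingers measure 114 mm over their backs; the gripper's body (76 mm by 85 mm) begins 54 mm behind the grasp point. The pads swing forward as they close: fully open they stand 13 mm farther back than shut.
Start: joints at [-78.002, 7.471, 85.268, -0, 87.261, -4.893], TCP at [174.349, -574.115, 231.292] pointing down, gripper open.
Joint ranges: [-169.43, 169.43], [-51.17, 129.36], [1.28, 143.12], [-76.62, 256.62], [0, 156.53], [-152.29, 152.29]. Speed limits (degrees/s): [136.94, 136.94, 159.86, 180, 180, 180].

## Interface

Orientations are given as [roll, pitch, yaw] about the fixed x, y, z axes, in that order (R = Rz(yaw) Ry(pitch) Rx(roll)).
In Python, from bench import status, eyes, r gives the robot as it stands.
- The arm moves only by the shell command python3 -m handwheel 'ROWS' [FORCE]. ROWS is a JSON object whose one key "series" holds a list that holds one entry, the list of rows, each a list of 7 numbers: the shift along the tool's x, y, z in cm, then the turn, a rotation vector about the tool's x, y, z in rad, then the opening, from 0 (shut) to 1 (fully open). In form: {"series": [[[tx, ty, tz, rx, ry, rz, claw], ...]]}. A call has 1 to 12 rows; each row is the pose to reach, as a shift and turn from the pose commanded when the call began, along the tool's axes at that moment; what a row does not reach only later rows make up. A row lasts 1/8 s, in which the tool goes at most 62.5 mm and 10.7 degrees, less where a joint would pass 70% of its speed; a pose out of reach is approached as far as the arm can. A call with a gripper value outside its range is refused whole. The fingers move at their own pace and stop on an object; FORCE is the grip in N (left out, the last holds). Time passes only in rows, so rows that repeat a pose let the fingers close. It gives the time, the measured TCP pose, the force, the opening and the grip force at its end, in the units of the state.
- status.sense(): the state, without advancing time (a new reading comes with each control period).
- eyes.snapshot(name): name is "scene" or "top" or "wrist"; returns a dict with "img" (384x512x3 uint8, red, green, blue), "mtx" (3x3 intrinsics, pixels), "k1" (the pictures are not rectified: a ray, as slopes to the right and down, at radius r is drawn at 1 + k1 r^2 times it, then the intrinsics apply), "R" (3x3) and "t" (3): a world point X has camera coordinates R X + t. Camera axes: x right, y down, z forward; pixel columns grow to the right and rows downward; lengths in mm; the calibration is good to about 2 mm. A picture is of the moment at which its call begins. There is no depth.
- r.hand_in(): hands the job in; it is judged then, once.
The state is a dict: "time": time; "joint_pos": joint angles; "qd": joint speeds; "joint_efforts": joint torques, N m; "tool_pos": TCP position; "tcp_rot": TCP orientation; "ft_force": force on the tool from outside, world axes, zero at the start; "wrist_torque": the same for the moment, N m; "finger_gap": finger opening in mm; "grip_force": force on a finger pad.
Only numpy, scipy, OpenCV 4.12 (cv2) and the standard library are available. Lean on these libraries where they do the work, as an engineer would, in place of code of your own. Each camera call takes 0.05 s, during which the arm holds its last target. There are 200 camera calls.

## Task

The desiccant dispenser on the bench has to be emptied: hang the empty sheet-metal catch pan by its two hooks over the dispenser's front bar, one hook each side of the spout, and let go of it; then push the dispenser's spring-return gate lever all the way down to its stop so that the five canisters roll out into the pan. The gate shuts as soon as the lever is let go, so keep it pressed fully down and finish while still holding it there (I will brush out the open chute). Let no canister fall on the bench, and leave the caps, the bottles and the tally counter where they are.

Things in the scene. Friction and masses are not known exactly. Their poses are not given: they have to be found in the camera images.
- dispenser: Desiccant dispenser, fixed to the bench: steel base, two upright grey side plates (6 mm thick, centred at y = +65 and -65 mm, x = -20 to 85 mm, up to z = 174 mm), between them a narrow steel chute at y = 0. Its front (-x) looks roughly to the robot. Origin on the bench under the middle of the front bar; x to the back, y left, z up.
- bar_top (a point): Middle of the upper side of the front bar (dispenser frame x = 0, y = 0, z = 106 mm): a round 12 mm bar along y between the side plates, axis at z = 100 mm. Axes as the dispenser's. A stop strip below the bar, its face at x = -6.5 mm, z = 45 to 70 mm, keeps a hung pan from swinging in.
- spout (a point): Lower open end of the chute: middle of the floor's edge (dispenser frame x = -4, y = 0, z = 112 mm), just over the bar. The chute is 29 mm wide outside, its walls 24 mm high; from here it climbs at 24 degrees to the back, 195 mm long. Axes as the dispenser's.
- pan: Loose open sheet-steel catch pan, about 160 g, upright on the bench: 90 mm long (x), 60 mm wide (y), 48 mm high, walls 2.5 mm; origin at the centre of its underside, z up, two hooks at its back (+x). Grip it from above across the 60 mm width. Hung: x along the dispenser's x, underside 42 mm above the bench, origin 53 mm in front of the bar's axis; let go, it leans nose-down up to 0.1 rad.
- pan_hook (a point): Middle between the hooks, at the underside of their top bend (pan frame x = 53, y = 0, z = 64 mm); lies on bar_top when hung. Axes as the pan's. Each hook: 8 mm wide strap at y = +26 or -26 mm, an upside-down U open below, gap x = 45 to 61 mm, top at z = 67 mm, back leg down to z = 41 mm, flared to x = 70 mm at its end. Raise it 25 mm or more over its hung height to pass the bar, then lower.
- gate_angle (a joint): Angle of the gate rocker about the gate shaft, rad: 0 = lever up, gate shut (held by a spring); grows as the lever is pushed down; 0.5 = lever down on its stop, gate fully open. From about 0.4 the gate blade clears the 18 mm canisters. It takes about 3 N on the pad to start and 8 N to hold at the stop; let go, it springs back.
- gate_lever: The gate rocker, one rigid steel piece turning on the gate shaft: origin on the shaft axis (dispenser frame x = 32, y = 0, z = 150 mm; 10 mm shaft, only right of the chute), axes as the dispenser's while the gate is shut. It carries the gate blade in the chute and, outside the right side plate, the hand lever that reaches forward to the rubber pad.
- lever_pad (a point): Centre of the upper side of the black rubber pad (40 mm along x, 34 mm along y) on the end of the hand lever, right front of the dispenser (dispenser frame x = -62, y = -140, z = 180 mm with the gate shut). Its path is an arc about the gate shaft: pushed straight down 49 mm it is at its stop (z = 131 mm), within 4 mm of the same x and y.
- canister_1: Desiccant canister 1 of 5 (1 is next to the gate): smooth white plastic cylinder with a blue band, 18 mm thick and 22 mm long, 10 g. Origin at the centre of one end face, z along its axis. At the start all five lie across the chute behind the gate blade.
- canister_2: Desiccant canister 2 of 5 (1 is next to the gate): smooth white plastic cylinder with a blue band, 18 mm thick and 22 mm long, 10 g. Origin at the centre of one end face, z along its axis. At the start all five lie across the chute behind the gate blade.
- canister_3: Desiccant canister 3 of 5 (1 is next to the gate): smooth white plastic cylinder with a blue band, 18 mm thick and 22 mm long, 10 g. Origin at the centre of one end face, z along its axis. At the start all five lie across the chute behind the gate blade.
- canister_4: Desiccant canister 4 of 5 (1 is next to the gate): smooth white plastic cylinder with a blue band, 18 mm thick and 22 mm long, 10 g. Origin at the centre of one end face, z along its axis. At the start all five lie across the chute behind the gate blade.
- canister_5: Desiccant canister 5 of 5 (1 is next to the gate): smooth white plastic cylinder with a blue band, 18 mm thick and 22 mm long, 10 g. Origin at the centre of one end face, z along its axis. At the start all five lie across the chute behind the gate blade.
- cap_0: Bystander: loose gold screw cap, 65 mm wide, 31 mm high; origin under its centre.
- cap_1: Bystander: as cap_0.
- tally: Bystander: hand tally counter, 48 x 72 x 34 mm; origin under its centre.
- bottle_a: Bystander: amber bottle with a gold cap, 66 mm wide, 108 mm high, standing left behind the dispenser; origin under its centre.

How it is judged:
By the outcome, as a careful person would: the job done as asked, in the order asked, and still so for the second after the job is handed in, while the arm keeps its last pose, push and grip.
It also fails if it takes over 70 s, if anything falls off the work surface, if the arm or the gripper's body presses on something with over 40 N, if the wrist force passes 120 N, or if a joint passes its speed limit or range.

## Working session

There is one attempt and no reset: what is moved stays moved. The work goes in short steps, Python scripts to look and compute and a shell command to move; the robot and the scene stay as the last step left them, time stands still between calls to the robot, and variables do not carry over. Pictures are saved under pics/ and viewed, at most 10 in all, crops included, and the job is handed in when it is done.

```bash
mkdir -p pics; ls
cat > h.py <<'E'
import numpy as np, cv2
from scipy.spatial.transform import Rotation as Ro
from bench import status, eyes, r
def snap(n,f=None):
    s=eyes.snapshot(n)
    for k in("mtx","R","t"): s[k]=np.array(s[k],float)
    s["img"]=np.array(s["img"])
    np.savez("last_%s.npz"%n,**s)
    if f: cv2.imwrite("pics/"+f,s["img"][:,:,::-1])
    return s
def load(n): 
    d=np.load("last_%s.npz"%n); return {k:d[k] for k in d}
def ray(s,u,v):
    d=cv2.undistortPoints(np.array([[[u,v]]],float),s["mtx"],np.array([float(s["k1"]),0,0,0]))[0,0]
    R=s["R"]; return -R.T@s["t"].ravel(), R.T@np.array([d[0],d[1],1.])
def onz(s,u,v,z):
    o,d=ray(s,u,v); return o+d*(z-o[2])/d[2]
def proj(s,X):
    c=s["R"]@np.array(X,float)+s["t"].ravel(); x=c[:2]/c[2]; x=x*(1+float(s["k1"])*(x@x))
    return (s["mtx"]@np.r_[x,1])[:2]
def tri(*obs):
    A=np.zeros((3,3));b=np.zeros(3)
    L=[ray(*o) for o in obs]
    for o,d in L:
        d=d/np.linalg.norm(d);P=np.eye(3)-np.outer(d,d);A+=P;b+=P@o
    X=np.linalg.solve(A,b)
    return X,[float(np.linalg.norm(np.cross(X-o,d/np.linalg.norm(d)))) for o,d in L]
E
python3 - <<'E'
from h import *
for n in("scene","top","wrist"):
    s=snap(n,n+"0.png"); print(n,(-s["R"].T@s["t"]).round(),s["R"][2].round(2))
st=status.sense(); print(st)
E
```

```text
pics
scene [323. 764. 763.] [ 0.3  -0.58 -0.76]
top [ 526.  264. 1102.] [ 0.06  0.01 -1.  ]
wrist [ 248. -551.  373.] [-0.29 -0.09 -0.95]
{'time': 0.15, 'joint_pos': array([-7.80012335e+01,  7.50675228e+00,  8.53166321e+01, -2.73181988e-03,
        8.72609323e+01, -4.89466051e+00]), 'qd': array([ 0.0232659 , -0.18105023, -0.14478615, -0.01488817, -0.04836367,
        0.03491182]), 'joint_efforts': array([ 1.15153773e-03, -5.70064080e+01, -5.01158845e+01, -1.27447233e-04,
        9.56780539e-03, -1.55728350e-05]), 'tool_pos': array([ 174.25357572, -573.68563713,  230.45273672]), 'tcp_rot': array([-1.79915758e+02, -4.47568182e-03,  1.68935563e+01]), 'ft_force': array([ 0.5211494 , -0.19907972,  0.67552713]), 'wrist_torque': array([-0.01865249,  0.00386547, -0.01473232]), 'grip_force': 0.0, 'finger_gap': 85.54293581706271}
```

View pics/scene0.png

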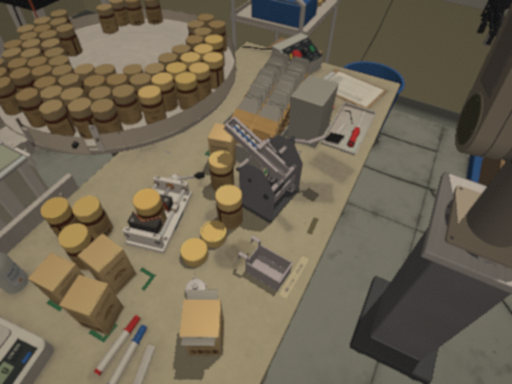

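View pics/top0.png

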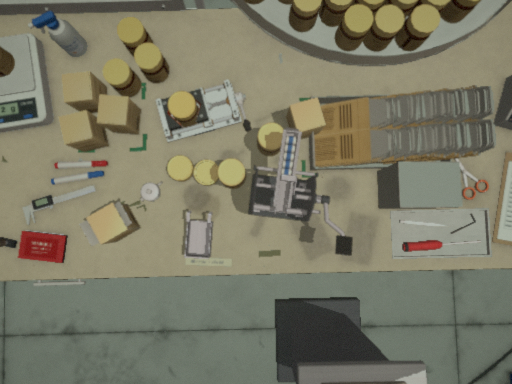

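The scene and top views show the pan at top (199,235) with its hooks towards the top of the image. The dispenser is at (283,190) and the lever pad at (344,245). I'll view enlarged crops next.

Run:
```python
from h import *
a=load("top")["img"][125:265,175:365,::-1]; cv2.imwrite("pics/topc.png",cv2.resize(a,None,fx=4,fy=4,interpolation=cv2.INTER_CUBIC))
a=load("scene")["img"][105:305,190:330,::-1]; cv2.imwrite("pics/scenec.png",cv2.resize(a,None,fx=3,fy=3,interpolation=cv2.INTER_CUBIC))
t=load("top")
for n,u,v,z in [("pan",199,235,48),("pad",344,245,180),("barish",282,212,106)]: print(n,onz(t,u,v,z).round(1))
```

```text
pan [483.7 396.9  48. ]
pad [460.   70.4 180. ]
barish [534.4 195.4 106. ]
```

View pics/topc.png

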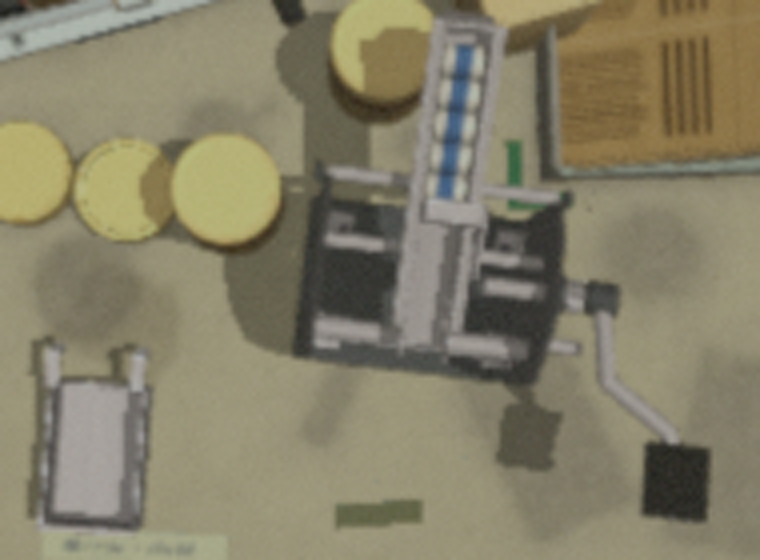

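View pics/scenec.png

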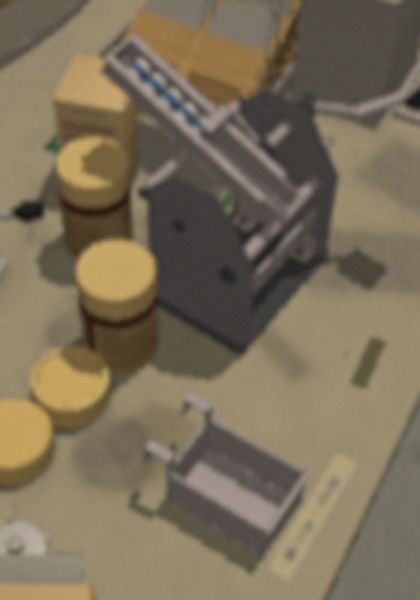

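The crops show the pan rim (crop corners about (58,378), (152,380), (138,528), (45,525)), the bar at about (320,332)–(515,348) and the pad centre at (676,482). The dispenser and pan are both yawed a few degrees. I'll move towards them and measure with the wrist camera on the way.

```bash
python3 -m handwheel '{"series": [[[10,-8.2,-5,0,0,0,1],[38.7,-32.6,-10,0,0,0.19,1],[38.7,-32.6,-10,0,0,0.38,1],[38.7,-32.6,-10,0,0,0.38,1],[38.7,-32.6,-10,0,0,0.38,1],[38.7,-32.6,-10,0,0,0.38,1],[38.7,-32.6,-10,0,0,0.38,1],[38.7,-32.6,-10,0,0,0.38,1],[38.7,-32.6,-10,0,0,0.38,1],[38.7,-32.6,-10,0,0,0.38,1],[38.7,-32.6,-10,0,0,0.38,1]]]}'
```

```text
time: 1.52
tool_pos: [449.5, -150.2, 330.9]
tcp_rot: [180.0, 0.0, -4.9]
ft_force: [-0.3, -0.5, -0.9]
finger_gap: 85.3
grip_force: 0.0
```

```bash
python3 -m handwheel '{"series": [[[0,-34.6,-5,0,0,0,1],[0,-34.6,-5,0,0,0,1],[0,-34.6,-5,0,0,0,1],[0,-34.6,-5,0,0,0,1],[0,-34.6,-5,0,0,0,1],[0,-34.6,-5,0,0,0,1],[0,-34.6,-5,0,0,0,1],[0,-34.6,-5,0,0,0,1]]]}'
python3 -c "
from h import *
s=snap('wrist','w1.png'); np.savez('wA.npz',**s); cv2.imwrite('pics/w1b.png',cv2.resize(s['img'][:,:,::-1],(800,600),interpolation=cv2.INTER_CUBIC))"
```

```text
time: 2.52
tool_pos: [479.6, 193.6, 380.8]
tcp_rot: [179.9, 0.0, -5.0]
ft_force: [-0.9, -0.1, 0.1]
finger_gap: 85.5
grip_force: 0.0
```

View pics/w1b.png

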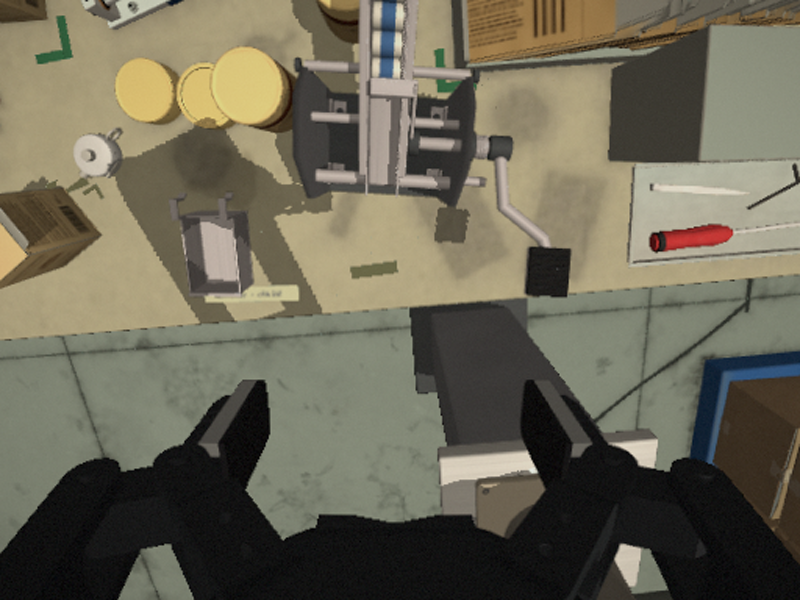

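The wrist view shows the bar pieces at enlarged px (315–360,178) and (407–460,182), the pad at (548,271), the pan rim at about (183–250,212–295) and the hooks at (175,208) and (225,205). I'll take a second wrist view farther back for the parallax.

```bash
python3 -m handwheel '{"series": [[[-6.9,-10,8,0,0,0,1],[-6.9,-10,8,0,0,0,1],[-6.9,-10,8,0,0,0,1],[-6.9,-10,8,0,0,0,1],[-6.9,-10,8,0,0,0,1]]]}'
python3 - <<'E'
from h import *
s=snap('wrist'); np.savez('wB.npz',**s)
A=dict(np.load('wA.npz')); 
a=A['img'][125:205,95:375]; b=s['img']
cv2.imwrite('pics/wAB.png',np.vstack([cv2.resize(a[:,:,::-1],(800,229),interpolation=cv2.INTER_CUBIC),cv2.resize(b[0:240,:,::-1],(800,370),interpolation=cv2.INTER_CUBIC)]))
E
```

```text
time: 3.2
tool_pos: [420.5, 299.4, 302.8]
tcp_rot: [-180.0, -0.1, -5.0]
ft_force: [1.4, -0.8, 0.3]
finger_gap: 85.6
grip_force: 0.0
```

View pics/wAB.png

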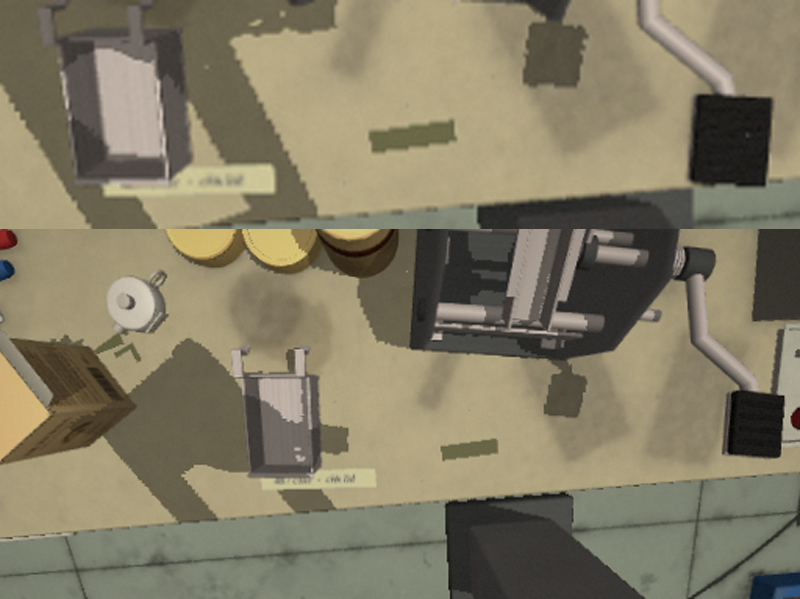

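Run:
```python
from h import *
A=dict(np.load('wA.npz'));B=dict(np.load('wB.npz'));T=load('top')
def band(s,u0,u1,v0,v1,thr):
    g=s['img'].astype(float).min(2); pts=[]
    for u in range(u0,u1):
        c=np.clip(g[v0:v1,u]-thr,0,None)
        if c.sum()>60: pts.append((u,v0+(c*np.arange(v1-v0)).sum()/c.sum(),int((c>0).sum())))
    return pts
for n,s,R in (('A',A,[(200,230,105,123),(262,290,108,124)]),('B',B,[(282,320,42,62),(352,384,48,70)])):
    L=[]
    for q in R:
        p=band(s,*q,115); L+=p; print(n,[(u,round(v,1),w) for u,v,w in p][::4])
    L=np.array(L); s['ln']=np.polyfit(L[:,0],L[:,1],1); print(s['ln'],np.abs(np.polyval(s['ln'],L[:,0])-L[:,1]).max())
def pl(s,u):
    o,d1=ray(s,u[0],np.polyval(s['ln'],u[0])); _,d2=ray(s,u[1],np.polyval(s['ln'],u[1]))
    n=np.cross(d1,d2); n/=np.linalg.norm(n); return n,n@o
n1,c1=pl(A,(203,290)); n2,c2=pl(B,(284,382))
for y in (135,195,255):
    M=np.array([n1,n2,[0,1,0]]); print('bar axis',np.linalg.solve(M,[c1,c2,y]).round(1))
# pad, dark mask
for n,s,q in(('A',A,(330,370,150,195)),('B',B,(460,504,98,150)),('T',T,(330,358,228,262))):
    u0,u1,v0,v1=q; m=(s['img'][v0:v1,u0:u1].max(2)<45).astype(np.uint8)
    k,l,st,ce=cv2.connectedComponentsWithStats(m); i=1+st[1:,4].argmax()
    c=max(cv2.findContours((l==i).astype(np.uint8),0,2)[0],key=cv2.contourArea); print(n,'pad',ce[i]+[u0,v0],st[i],cv2.minAreaRect(c)[1:])
    s['pad']=ce[i]+[u0,v0]
print(tri((A,*A['pad']),(B,*B['pad']),(T,*T['pad'])))
for n,a,b in(('hookL',(177*.64,203*.64),(238*.64,(353-229)/1.5417)),('hookR',(226*.64,201*.64),(301*.64,(351-229)/1.5417)),
 ('rimFL',(95+77*.35,125+182*.35),(252*.64,(472-229)/1.5417)),('rimFR',(95+167*.35,125+178*.35),(307*.64,(470-229)/1.5417))):
    print(n,tri((A,*a),(B,*b)), onz(T,*proj(T,tri((A,*a),(B,*b))[0]),0)[:1])
```

```text
A [(202, np.float64(111.8), 6), (206, np.float64(111.9), 7), (210, np.float64(112.1), 8), (214, np.float64(112.3), 7), (218, np.float64(112.6), 8), (222, np.float64(112.7), 7), (226, np.float64(113.0), 7)]
A [(262, np.float64(115.1), 7), (266, np.float64(115.3), 7), (270, np.float64(115.5), 8), (274, np.float64(115.9), 7), (278, np.float64(117.1), 5)]
[6.00442394e-02 9.95045220e+01] 1.2091856760647772
B [(282, np.float64(51.9), 9), (286, np.float64(52.2), 9), (290, np.float64(53.2), 10), (294, np.float64(52.7), 9), (298, np.float64(53.0), 9), (302, np.float64(53.4), 10), (306, np.float64(53.6), 9), (310, np.float64(54.4), 4)]
B [(352, np.float64(63.2), 6), (356, np.float64(59.6), 11), (360, np.float64(58.0), 9), (364, np.float64(58.3), 9), (368, np.float64(58.7), 9), (372, np.float64(59.2), 8)]
[ 0.08738462 27.14552583] 5.271143118568858
bar axis [531.9 135.  101.5]
bar axis [540.9 195.  103. ]
bar axis [549.8 255.  104.4]
A pad [350.41287879 173.58712121] [  7   8  28  32 792] ((26.076810836791992, 30.44851303100586), 4.39870548248291)
B pad [483.18341893 126.22010271] [   6    6   36   44 1363] ((34.13197708129883, 41.555908203125), 5.194429397583008)
T pad [343.05882353 240.08823529] [ 7  9 12 10 34] ((10.627062797546387, 8.066323280334473), 39.80556869506836)
(array([464.31383455,  73.35395636, 184.37477379]), [2.85434299806418, 4.30824633904046, 6.4211130936269845])
hookL (array([536.78798004, 417.70360719,  63.05310049]), [1.4327756620229597, 1.4327756620228231]) [537.43274473]
hookR (array([533.40080317, 366.22219878,  59.99165876]), [1.2666832469445588, 1.2666832469447522]) [533.81739653]
rimFL (array([436.89776328, 423.52853832,  65.66786827]), [0.6671578572999997, 0.6671578572999652]) [431.23963231]
rimFR (array([427.9343204 , 380.45791204,  35.85472325]), [2.2771754679631986, 2.277175467963121]) [424.62986447]
```

Run:
```python
from h import *
A=dict(np.load('wA.npz'));B=dict(np.load('wB.npz'))
def band(s,u0,u1,v0,v1,thr):
    g=s['img'].astype(float).min(2); pts=[]
    for u in range(u0,u1):
        c=np.clip(g[v0:v1,u]-thr,0,None)
        if c.sum()>60: pts.append((u,v0+(c*np.arange(v1-v0)).sum()/c.sum()))
    return pts
PL=[]
for n,s,R in (('A',A,[(202,228,105,123),(262,276,108,124)]),('B',B,[(282,308,42,62),(359,373,50,70)])):
    L=np.array(sum([band(s,*q,115) for q in R],[])); 
    for _ in range(3):
        f=np.polyfit(L[:,0],L[:,1],1); e=np.abs(np.polyval(f,L[:,0])-L[:,1]); L=L[e<max(.4,2*np.median(e))]
    a,b=L[0,0],L[-1,0]; p=[onz(s,u,np.polyval(f,u),100) for u in(a,b)]; d=p[1]-p[0]
    print(n,'z100 line',p[0].round(1),p[1].round(1),'yaw',np.degrees(np.arctan2(d[0],-d[1])*-1).round(2))
    o,d1=ray(s,a,np.polyval(f,a));_,d2=ray(s,b,np.polyval(f,b)); m=np.cross(d1,d2);m/=np.linalg.norm(m);PL.append((m,m@o))
for y in(135,195,255): print(np.linalg.solve([PL[0][0],PL[1][0],[0,1,0]],[PL[0][1],PL[1][1],y]).round(1))
fB=lambda u,v:(u*.64,(v-229)/1.5417); fA=lambda u,v:(95+u*.35,125+v*.35); fW=lambda u,v:(u*.64,v*.64)
print('pad A z180',onz(A,350.4,173.6,180).round(1))
print('padB top centre',onz(B,*fB(757,423),180).round(1))
for n,s,uv,z in [('BL',B,fB(246,377),48),('BR',B,fB(308,375),48),('FL',B,fB(251,473),48),('FR',B,fB(308,470),48),
 ('aFL',A,fA(76,182),48),('aFR',A,fA(167,178),48),('aBL',A,fA(63,38),48),('aBR',A,fA(158,36),48),
 ('hL',B,fB(238,351),67),('hR',B,fB(301,349),67),('ahL',A,fW(177,201),67),('ahR',A,fW(226,198),67),
 ('plateL in',A,fW(315,178),100),('plateR in',A,fW(462,184),100),('chuteL',A,fW(361,188),117),('chuteR',A,fW(409,190),117),('BplateL',B,fB(437,312),100)]: print(n,onz(s,*uv,z).round(1))
cv2.imwrite('pics/zoomB.png',np.hstack([cv2.resize(B['img'][70:165,140:220,::-1],(400,475),interpolation=2),cv2.resize(A['img'][95:130,190:310,::-1][:, :],(400,117),interpolation=2).repeat(1,0) if 0 else cv2.resize(A['img'][95:195,105:185,::-1],(400,475),interpolation=2)]))
```

```text
A z100 line [550.5 261.  100. ] [535.  155.3 100. ] yaw 8.33
B z100 line [550.5 254.5 100. ] [535.3 151.5 100. ] yaw 8.4
[532.2 135.  103.8]
[541.  195.  104.1]
[549.8 255.  104.5]
pad A z180 [460.3  70.5 180. ]
padB top centre [460.2  70.6 180. ]
BL [518.9 420.3  48. ]
BR [515.3 366.1  48. ]
FL [433.9 431.1  48. ]
FR [431.8 378.   48. ]
aFL [431.8 432.9  48. ]
aFR [429.2 374.5  48. ]
aBL [520.6 420.7  48. ]
aBR [516.2 363.2  48. ]
hL [539.  417.2  67. ]
hR [535.3 365.5  67. ]
ahL [538.  414.2  67. ]
ahR [535.8 362.1  67. ]
plateL in [547.4 262.  100. ]
plateR in [529.7 125.3 100. ]
chuteL [535.2 218.7 117. ]
chuteR [529.6 175.8 117. ]
BplateL [548.6 257.2 100. ]
```

View pics/zoomB.png

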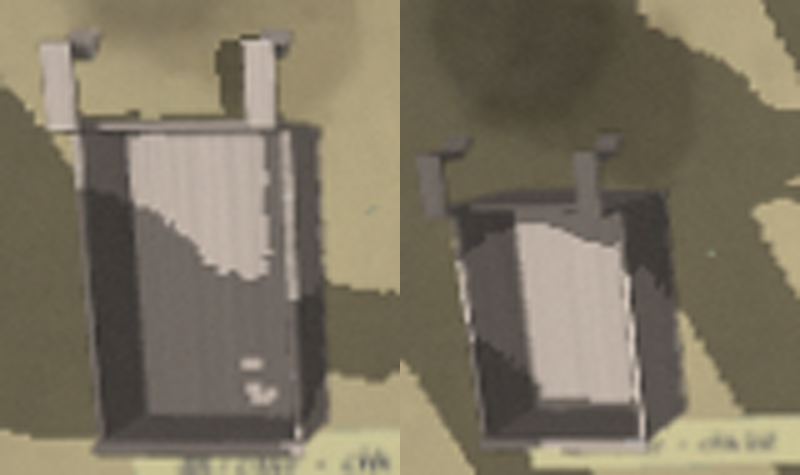

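The zoom shows clean rim edges and both hooks. The pan centre is about (474.5, 398.5) with yaw about -7°. The bar middle is about (541.5, 199) at z ≈ 100–104, with yaw -8.35°, and the pad is at (460, 70.5, 180). I'll grasp the pan.

```bash
python3 -m handwheel '{"series": [[[3.5,-10.4,12,0,0,0.035,1],[3.5,-10.4,18,0,0,0.035,1],[3.5,-10.4,20,0,0,0.035,1],[3.5,-10.4,20,0,0,0.035,1],[3.5,-10.4,22,0,0,0.035,1],[3.5,-10.4,24,0,0,0.035,1],[3.5,-10.4,26,0,0,0.035,1],[3.5,-10.4,27.5,0,0,0.035,1],[3.5,-10.4,28.5,0,0,0.035,1],[3.5,-10.4,28.5,0,0,0.035,1]]]}' 40
python3 -c "
from h import *
s=snap('wrist');np.savez('wC.npz',**s);print(status.sense()['ft_force'])"
python3 -m handwheel '{"series": [[[0,0,0,0,0,0,0.8],[0,0,0,0,0,0,0.7],[0,0,0,0,0,0,0.6],[0,0,0,0,0,0,0.5],[0,0,0,0,0,0,0.5],[0,0,0,0,0,0,0.5]]]}' 40
```

```text
time: 4.5
tool_pos: [462.4, 400.8, 15.6]
tcp_rot: [180.0, 0.1, -6.9]
ft_force: [-0.3, 0.5, -0.2]
finger_gap: 85.5
grip_force: 0.0
[1.09463622 0.29256444 0.25710335]
time: 5.3
tool_pos: [463.6, 401.8, 17.5]
tcp_rot: [-179.9, -0.1, -6.9]
ft_force: [-0.9, 0.4, 6.5]
finger_gap: 59.2
grip_force: 44.0
```

```bash
python3 -m handwheel '{"series": [[[0,0,-1,0,0,0,0.5],[0,0,-4,0,0,0,0.5],[0,0,-9,0,0,0,0.5],[0,0,-13,0,0,0,0.5],[0,0,-15,0,0,0,0.5],[0,0,-15,0,0,0,0.5],[0,0,-15,0,0,0,0.5]]]}'
python3 - <<'E'
from h import *
s=snap('wrist');np.savez('wD.npz',**s); C=dict(np.load('wC.npz'))
i=np.hstack([C['img'],s['img']])[:,:,::-1]; cv2.imwrite('pics/wCD.png',cv2.resize(s['img'][100:340,90:420,::-1],(800,582),interpolation=2))
E
```

```text
time: 6.18
tool_pos: [461.8, 400.4, 163.8]
tcp_rot: [179.9, 0.1, -6.9]
ft_force: [-0.5, -0.0, -1.5]
finger_gap: 59.4
grip_force: 43.8
```

View pics/wCD.png

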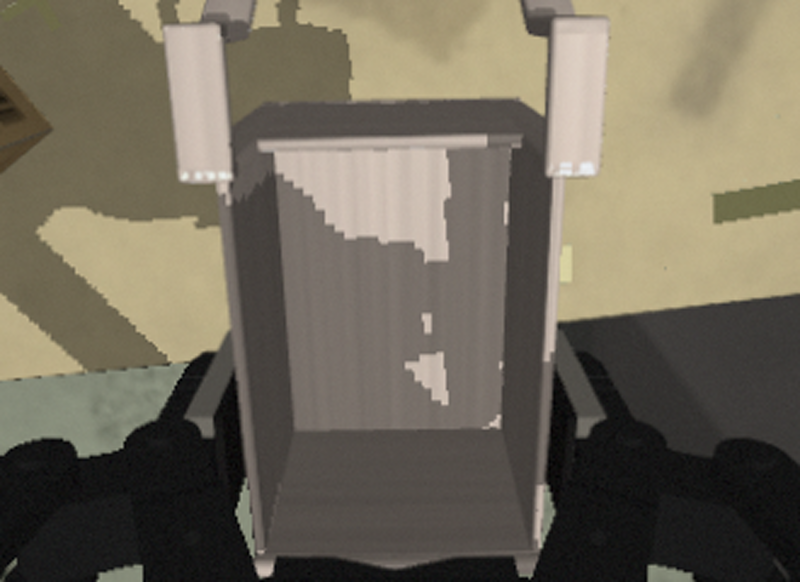

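The picture shows the pan held squarely. The hook strap fronts are at crop (204,178) and (576,173), the backs at (192,25) and (579,18). Next I compute the hook position relative to the tool.

Run:
```python
from h import *
s=dict(np.load('wD.npz')); k=330/800
f=lambda u,v:(90+u*k,100+v*240/582)
tp=np.array([461.8,400.4,163.8]); st=status.sense(); print(st['tool_pos'].round(1),st['tcp_rot'].round(2))
tp=st['tool_pos'];R=Ro.from_euler('xyz',st['tcp_rot'],degrees=True).as_matrix()
pts={'fl':(204,178),'fr':(576,173),'bl':(192,25),'br':(579,18)}
for z in (205,210,215,220):
    P={n:R.T@(onz(s,*f(*p),z)-tp) for n,p in pts.items()}
    fm=(P['fl']+P['fr'])/2;bm=(P['bl']+P['br'])/2
    print(z,'sepF',np.linalg.norm(P['fl']-P['fr']).round(1),'sepB',np.linalg.norm(P['bl']-P['br']).round(1),'fmid',fm[:2].round(1),'bmid',bm[:2].round(1),'yaw',np.degrees(np.arctan2((P['fr']-P['fl'])[0],(P['fr']-P['fl'])[1])).round(1),np.degrees(np.arctan2((P['br']-P['bl'])[0],(P['br']-P['bl'])[1])).round(1))
```

```text
[461.7 400.3 163.5] [ 1.7984e+02  1.7000e-01 -6.8900e+00]
205 sepF 57.3 sepB 55.9 fmid [52.3 -0.5] bmid [75.1 -1.1] yaw 0.7 0.9
210 sepF 54.5 sepB 53.2 fmid [53.5 -0.5] bmid [75.2 -1.1] yaw 0.7 0.9
215 sepF 51.7 sepB 50.4 fmid [54.7 -0.5] bmid [75.3 -1. ] yaw 0.7 0.9
220 sepF 48.8 sepB 47.7 fmid [55.9 -0.4] bmid [75.4 -1. ] yaw 0.7 0.9
```

```bash
python3 -m handwheel '{"series": [[[-3.5,3,0,0,0,0.01,0.5],[-3.5,8,0,0,0,0.032,0.5],[-3.5,13,0,0,0,0.032,0.5],[-3.5,17,0,0,0,0.032,0.5],[-3.5,18.8,0,0,0,0.032,0.5],[-3.5,18.8,2,0,0,0.032,0.5],[-3.5,18.8,5,0,0,0.032,0.5],[-3.5,18.8,7,0,0,0.032,0.5],[-3.5,18.8,7.5,0,0,0.032,0.5],[-3.5,18.8,7.5,0,0,0.032,0.5],[-3.5,18.8,7.5,0,0,0.032,0.5]]]}'
python3 - <<'E'
from h import *
s=snap('wrist');np.savez('wE.npz',**s); c=snap('scene')
st=status.sense();print(st['tool_pos'],st['tcp_rot'])
cv2.imwrite('pics/wE.png',np.hstack([cv2.resize(s['img'][0:240,120:400,::-1],(400,343),interpolation=2),cv2.resize(c['img'][130:235,215:337,::-1],(400,343),interpolation=2)]))
E
```

```text
time: 7.6
tool_pos: [406.3, 219.1, 92.2]
tcp_rot: [-180.0, -0.1, -8.7]
ft_force: [-0.3, 0.6, -2.5]
finger_gap: 59.5
grip_force: 43.9
[406.31302183 219.07313157  92.29608834] [-1.79946919e+02 -8.65232473e-02 -8.71672242e+00]
```

View pics/wE.png

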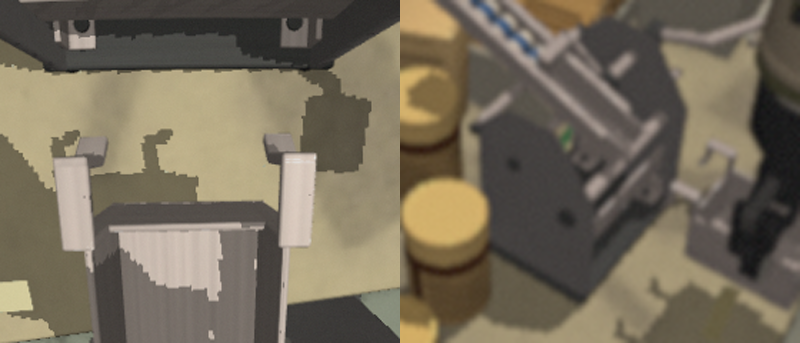

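The wrist view shows the brackets (mid u ≈ 187) and the hooks (mid u ≈ 186) lined up laterally. I advance over the bar.

```bash
python3 -m handwheel '{"series": [[[1.5,0,0.2,0,0,0,0.5],[3.5,0,0.4,0,0,0,0.5],[4.8,0,0.4,0,0,0,0.5],[5.5,0,0.4,0,0,0,0.5],[6.2,0,0.4,0,0,0,0.5],[6.7,0,0.4,0,0,0,0.5],[7,0,0.4,0,0,0,0.5],[7,0,0.4,0,0,0,0.5],[7,0,0.4,0,0,0,0.5]]]}'
python3 - <<'E'
from h import *
s=snap('wrist');np.savez('wF.npz',**s); c=snap('scene');np.savez('sF.npz',**c)
st=status.sense();print(st['tool_pos'],st['ft_force'],st['wrist_torque'])
E
```

```text
time: 8.82
tool_pos: [474.6, 208.1, 87.2]
tcp_rot: [180.0, 0.0, -8.7]
ft_force: [-0.5, 0.0, -2.5]
finger_gap: 59.6
grip_force: 44.0
[474.58090681 208.13695721  87.27346461] [ 0.11603037 -0.26965303 -2.29563322] [-0.03599914  0.04050974  0.0185532 ]
```

```bash
python3 -m handwheel '{"series": [[[0,0,0.3,0,0,0,0.5],[0,0,0.6,0,0,0,0.5],[0,0,0.9,0,0,0,0.5],[0,0,1.2,0,0,0,0.5],[0,0,1.2,0,0,0,0.5]]]}'
```

```text
time: 9.55
tool_pos: [474.5, 208.0, 74.9]
tcp_rot: [180.0, 0.0, -8.7]
ft_force: [-0.6, -0.7, -2.5]
finger_gap: 59.3
grip_force: 44.0
```

```bash
python3 -m handwheel '{"series": [[[0,0,0.3,0,0,0,0.5],[0,0,0.6,0,0,0,0.5],[0,0,0.9,0,0,0,0.5],[0,0,1.2,0,0,0,0.5],[0,0,1.2,0,0,0,0.5]]]}'
```

```text
time: 10.18
tool_pos: [475.3, 208.1, 63.4]
tcp_rot: [-180.0, -0.1, -8.7]
ft_force: [5.2, 0.2, -1.0]
finger_gap: 59.6
grip_force: 43.9
```

```bash
python3 -m handwheel '{"series": [[[0.15,0,0,0,0,0,0.5],[0.15,0,0.2,0,0,0,0.5],[0.15,0,0.4,0,0,0,0.5],[0.15,0,0.4,0,0,0,0.5]]]}'
```

```text
time: 10.68
tool_pos: [476.0, 207.9, 59.2]
tcp_rot: [180.0, 0.0, -8.7]
ft_force: [-1.8, -0.7, 1.3]
finger_gap: 59.2
grip_force: 44.3
```

```bash
python3 -m handwheel '{"series": [[[0.05,0,0.1,0,0,0,0.5],[0.05,0,0.15,0,0,0,0.5],[0.05,0,0.15,0,0,0,0.5]]]}'
python3 - <<'E'
from h import *
c=snap('scene');t=snap('top')
cv2.imwrite('pics/hang.png',np.hstack([cv2.resize(c['img'][130:235,215:337,::-1],(440,380),interpolation=2),cv2.resize(t['img'][160:250,240:325,::-1],(360,380),interpolation=2)]))
E
```

```text
time: 11.05
tool_pos: [477.3, 208.0, 58.3]
tcp_rot: [-180.0, -0.1, -8.7]
ft_force: [-0.0, 0.1, 3.8]
finger_gap: 59.2
grip_force: 43.1
```

View pics/hang.png

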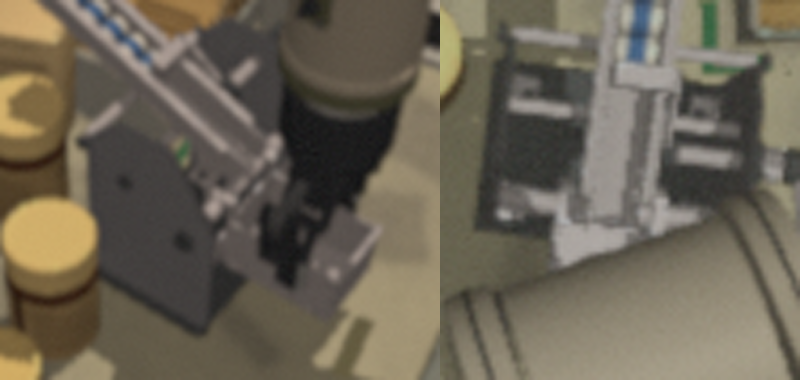

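The hooks sit over the bar on both sides of the spout, and the bar carries the weight (fz rose). I release and rise.

```bash
python3 -m handwheel '{"series": [[[0,0,0,0,0,0,0.75],[0,0,0,0,0,0,0.85],[0,0,0,0,0,0,1],[0,0,0,0,0,0,1],[0,0,0,0,0,0,1],[0,0,-0.6,0,0,0,1],[0,0,-1.5,0,0,0,1],[0,0,-3,0,0,0,1],[0,0,-6,0,0,0,1],[-4,0,-12,0,0,0,1],[-4,0,-17,0,0,0,1],[-4,0,-17,0,0,0,1]]]}'
python3 - <<'E'
from h import *
s=snap('wrist','wG0.png');np.savez('wG.npz',**s);c=snap('scene','sG.png');print(status.sense()['ft_force'])
# pan: hook strap bright blobs & proj predictions
yaw=np.radians(-8.5);R=np.array([[np.cos(yaw),-np.sin(yaw),0],[np.sin(yaw),np.cos(yaw),0],[0,0,1]]);O=np.array([541.5,199,0])
for n,p in (('rimFL',(-98,30,90)),('rimFR',(-98,-30,90)),('hookL',(0,26,109)),('hookR',(0,-26,109)),('spout',(-4,0,112)),('barL',(0,50,106)),('barR',(0,-50,106)),('pad',(-62,-140,180))): print(n,proj(s,O+R@np.array(p)).round(1),proj(c,O+R@np.array(p)).round(1))
E
```

```text
time: 12.65
tool_pos: [440.0, 215.2, 235.3]
tcp_rot: [-179.7, -0.6, -8.7]
ft_force: [0.2, 0.7, -0.8]
finger_gap: 85.4
grip_force: 0.0
[-0.42100737  0.22536767  0.07082384]
rimFL [225.8 175.6] [307.7 207.9]
rimFR [282.5 175.5] [319.9 192.8]
hookL [224.9  74.9] [275.8 183.5]
hookR [282.7  74.6] [287.2 171.5]
spout [253.8  79.1] [283.  177.3]
barL [199.   75.6] [270.3 190.1]
barR [308.7  75.1] [292.1 167. ]
pad [445.  156.8] [334.4 137. ]
```

Run:
```python
from h import *
s=dict(np.load('wG.npz'));im=s['img'].astype(int); 
g=im.min(2)
np.set_printoptions(linewidth=250)
print('grey min, rows 56..190 step3, cols 195..315 step4')
sat=im.max(2)-im.min(2)
for v in range(56,192,4): print(v,' '.join('%3d%s'%(g[v,u],'.' if sat[v,u]>30 else ' ') for u in range(195,316,4)))
m=(im.max(2)<45)[130:185,415:475].astype(np.uint8);k,l,st,ce=cv2.connectedComponentsWithStats(m);i=1+st[1:,4].argmax();print('pad',ce[i]+[415,130],st[i],onz(s,*(ce[i]+[415,130]),180))
```

```text
grey min, rows 56..190 step3, cols 195..315 step4
56  61   61   43   43   48   42   44   43   44  150  146  116  150  146  150  154   91   90   91  131  145   94   41   40   39   39   42   40   43   41   45 
60  62   61   43   42   43   44   45   46   44  149  149  103  150  148  151  154   90   90  132  133  147   60   44   42   42   41   42   42   41   44   45 
64  59   63   41   46   43   44   45   60   92  148  146  106  150  149  152  155   93   91   88  123   88  128  131   42   43   44   41   41   42   43   43 
68  61   61   44   43   46   44   43   96  101   51   39   90  153  149  154  154   92   93  149  143   41   98  184  121   44   43   41   39   45   44   43 
72 145  149  147  151  151  151  153  168  106   99   99   81  150  148  152  156   91   92  100  156  155  114  179  133  155  156  156  155  100  100  100 
76 169  169  171  172  170  170  171  166  132   97  103   85  151  150  154  155   93   93   87  160  171  112  181  170  170  170  170  172  171   97   97 
80 142  143  143  140  141  140  139  171  170   78   83   91  102  134  134  104   80   81  130  140 
[... 3744 characters left out ...]
37. 135. 101  106  107  108  109  108  106  107  177  176  177  176  176  176  161  132. 128. 132. 130. 130. 128. 131. 129.
180 133. 134. 131. 134. 133. 131. 133. 134. 135. 134. 137. 134. 135. 136. 132. 135. 131. 132. 131. 133. 132. 129. 131. 133. 134. 133. 132. 133. 132. 131. 131.
184  87. 132. 133. 135. 134. 131. 131. 133. 135. 135. 135. 132. 135. 133. 134. 132. 131. 133. 131. 132. 132. 132. 133. 133. 137. 131. 131. 131. 129. 131. 131.
188  76  132. 132. 133. 130. 130. 135. 133. 134. 131. 132. 133. 135. 132. 130. 132. 131. 132. 131. 133. 131. 133. 133. 136. 135. 130. 132. 132. 130. 132. 132.
pad [442.75585697 155.94780107] [   5    0   47   53 2433] [460.36722276  71.45250215 180.        ]
```

The pixel grid confirms the hang: front rim at row 177 and hooks at columns ~225 and ~283, all where predicted. The pad re-measures at (460.4, 71.5). I close the fingers and go over the pad.

```bash
python3 -m handwheel '{"series": [[[1,3,0,0,0,0,0],[3,8,0,0,0,0,0],[4.2,12,0,0,0,0,0],[4.2,13.9,0,0,0,0,0],[4.2,13.9,0,0,0,0,0],[4.2,13.9,2,0,0,0,0],[4.2,13.9,3.5,0,0,0,0],[4.2,13.9,4.2,0,0,0,0],[4.2,13.9,4.2,0,0,0,0],[4.2,13.9,4.2,0,0,0,0]]]}' 20
```

```text
time: 14.0
tool_pos: [458.0, 70.3, 186.4]
tcp_rot: [-180.0, -0.0, -8.7]
ft_force: [0.1, 0.2, 0.3]
finger_gap: 0.0
grip_force: 0.0
```

```bash
python3 -m handwheel '{"series": [[[0.1,0,0.5,0,0,0,0],[0.1,0,0.9,0,0,0,0],[0.1,0,1.3,0,0,0,0],[0.1,0,1.3,0,0,0,0]]]}'
python3 -m handwheel '{"series": [[[0,0,0.7,0,0,0,0],[0,0,1.4,0,0,0,0],[0,0,2.1,0,0,0,0],[0,0,2.8,0,0,0,0],[0,0,3.5,0,0,0,0],[0,0,3.9,0,0,0,0],[0,0,3.9,0,0,0,0]]]}'
```

```text
time: 14.5
tool_pos: [458.6, 70.0, 172.6]
tcp_rot: [-180.0, 0.0, -8.7]
ft_force: [-0.2, 0.6, 3.9]
finger_gap: -0.1
grip_force: 1.5
time: 15.38
tool_pos: [459.4, 69.9, 134.0]
tcp_rot: [-180.0, -0.1, -8.7]
ft_force: [-1.4, 1.4, 8.6]
finger_gap: -0.2
grip_force: 3.8
```

```bash
python3 -m handwheel '{"series": [[[0,0,0.2,0,0,0,0],[0,0,0.3,0,0,0,0],[0,0,0.3,0,0,0,0],[0,0,0.3,0,0,0,0]]]}'
python3 -m handwheel '{"series": [[[0,0,0.1,0,0,0,0],[0,0,0.2,0,0,0,0],[0,0,0.2,0,0,0,0],[0,0,0.2,0,0,0,0]]]}'
```

```text
time: 15.88
tool_pos: [459.7, 69.9, 132.8]
tcp_rot: [-180.0, -0.2, -8.7]
ft_force: [-7.1, -1.5, 20.7]
finger_gap: -0.5
grip_force: 10.8
time: 16.38
tool_pos: [460.0, 69.9, 132.2]
tcp_rot: [-180.0, -0.2, -8.7]
ft_force: [-14.0, -1.2, 32.0]
finger_gap: -0.2
grip_force: 17.0
```

It's on its stop, since the force rises stiffly. I ease off slightly, keep holding, and check the canisters.

```bash
python3 -m handwheel '{"series": [[[-0.1,0,-0.15,0,0,0,0],[-0.1,0,-0.15,0,0,0,0],[-0.1,0,-0.15,0,0,0,0],[-0.1,0,-0.15,0,0,0,0],[-0.1,0,-0.15,0,0,0,0],[-0.1,0,-0.15,0,0,0,0],[-0.1,0,-0.15,0,0,0,0],[-0.1,0,-0.15,0,0,0,0]]]}'
python3 - <<'E'
from h import *
yaw=np.radians(-8.5);R=np.array([[np.cos(yaw),-np.sin(yaw),0],[np.sin(yaw),np.cos(yaw),0],[0,0,1]]);O=np.array([541.5,199,0])
for n in('top','scene','wrist'):
    s=snap(n,n+'_end.png'); h=cv2.cvtColor(s['img'],cv2.COLOR_RGB2HSV)
    m=cv2.inRange(h,(100,100,50),(125,255,255)); k,l,st,ce=cv2.connectedComponentsWithStats(m)
    print(n,'blue',[(ce[i].round().tolist(),int(st[i,4])) for i in range(1,k) if st[i,4]>=3])
    for q,p in(('pan',(-53,0,60)),('panfront',(-98,0,90)),('spout',(-4,0,115)),('chute+80',(76,0,150)),('chute+170',(151,0,188))): print('  ',q,proj(s,O+R@np.array(p)).round())
E
```

```text
time: 17.38
tool_pos: [459.6, 69.9, 132.8]
tcp_rot: [-180.0, -0.3, -8.7]
ft_force: [-4.4, -1.0, 21.2]
finger_gap: 0.4
grip_force: 10.3
top blue [([46.0, 20.0], 298), ([28.0, 116.0], 36), ([2.0, 120.0], 12), ([95.0, 174.0], 79), ([52.0, 181.0], 10), ([275.0, 247.0], 7)]
   pan [277. 231.]
   panfront [275. 251.]
   spout [280. 211.]
   chute+80 [286. 175.]
   chute+170 [291. 139.]
scene blue [([276.0, 11.0], 919), ([291.0, 0.0], 10), ([310.0, 9.0], 181), ([387.0, 74.0], 381), ([477.0, 151.0], 613), ([139.0, 334.0], 97), ([26.0, 357.0], 56)]
   pan [297. 199.]
   panfront [314. 200.]
   spout [283. 176.]
   chute+80 [258. 153.]
   chute+170 [234. 130.]
wrist blue [([75.0, 226.0], 622), ([482.0, 279.0], 1945), ([469.0, 318.0], 5), ([463.0, 339.0], 33), ([462.0, 345.0], 8)]
   pan [ 83. 192.]
   panfront [ 72. 259.]
   spout [ 17. 142.]
   chute+80 [-70. -28.]
   chute+170 [620. 598.]
```

Run:
```python
from h import *
s=load('wrist');im=s['img'].astype(int);mx=im.max(2);mn=im.min(2)
for v in range(130,290,4):
    print(v,''.join('B' if im[v,u,2]-im[v,u,0]>25 else 'T' if mx[v,u]-mn[v,u]>28 else 'W' if mn[v,u]>195 else '+' if mn[v,u]>140 else '-' if mn[v,u]>80 else '.' for u in range(0,180,2)))
```

```text
130 +++-.....-...........--------------.....................----------------+++--++++++++--...
134 -..-.................---------------.-......................................-++++++++--...
138 -.....................--------------.---.....................................-++++++++--..
142 .-............................------.........................................--++++++++-..
146 ...-..............-------------------.........................................-++++++++--.
150 ....-........................--------......---.................................-++++++++--
154 ..-TT-.......................-----------------.................................-++++++++--
158 TTTTTT-.......................-----------------.................................-++++++++-
162 TTTTTTT-......................-----------------..................................-++++++++
166 TTTTTTTT-......................-----------------...................TTT-T..T.......++++++++
170 TTTTTTTTT-.....................-----------------................TTTTTTTTTT-........--+++++
174 TTTTTTTTT--.....................-----------------..
[... 1999 characters left out ...]
+++TTTTTTTTTTTTTTTT.TTT.TTT-TTTTTTT
262 TTTTTTTTTTTTTTTTTTTTTTTTTTT.T.TT.TTTTTTTTTTTTTTTTTTTTTTTTTTTTTTTTTTTTTTTTTTTT.T.TTT.TTT.-.
266 TTTTTTTTTTTTTTTTTTTTTTTTTTTT.TTTTTTTTTTTTTTTTTTTTTTTTTTTTTTTTTTTTTTTTTTTT-----------------
270 TTTTTTTTTTTTTTTTTTTTTTTTTTTT....TTTTT-TT.TTTT-TTTTTTTTTTTT..------------------------------
274 TTTTTTTTTTTTTTTTTTTTTTTTTTTTTT.T.-TTT.....------------------------------------------------
278 TTTTTTTTTTTTTTTTTTTTTTTTT.-------------------------------------------------------------...
282 TTTTTT.----------------------------------------------------------------------------.......
286 ----.--------------------------------------------------------------------------...........
```

```bash
python3 -m handwheel '{"series": [[[0,0,0,0,0,0,0],[0,0,0,0,0,0,0],[0,0,0,0,0,0,0],[0,0,0,0,0,0,0],[0,0,0,0,0,0,0],[0,0,0,0,0,0,0],[0,0,0,0,0,0,0],[0,0,0,0,0,0,0]]]}'
python3 - <<'E'
from h import *
def ch(i,u0,u1,v0,v1,d=2):
    i=i.astype(int)
    for v in range(v0,v1,d): print(v,''.join('B' if i[v,u,2]-i[v,u,0]>20 else 'T' if i[v,u].max()-i[v,u].min()>28 else 'W' if i[v,u].min()>160 else '+' if i[v,u].min()>120 else '-' if i[v,u].min()>70 else '.' for u in range(u0,u1)))
bl=lambda i:int(((i[:,:,2].astype(int)-i[:,:,0])>20).sum())
a=cv2.imread('pics/top0.png')[:,:,::-1];t=snap('top')['img'];s=snap('scene')['img'];s0=cv2.imread('pics/scene0.png')[:,:,::-1]
print('chute blue top before/after',bl(a[128:215,272:300]),bl(t[128:215,272:300]),'scene',bl(s0[115:190,225:295]),bl(s[115:190,225:295]))
ch(t,255,300,128,262,3)
w=snap('wrist')['img']; w1=cv2.imread('pics/wrist_end.png')[:,:,::-1]; print('wrist change',np.abs(w.astype(int)-w1)[130:280,:180].mean())
E
```

```text
time: 18.52
tool_pos: [459.6, 69.9, 132.8]
tcp_rot: [-180.0, -0.3, -8.7]
ft_force: [-3.6, -1.0, 20.1]
finger_gap: -0.0
grip_force: 10.3
chute blue top before/after 148 0 scene 54 0
128 ----TTTTTTTTTTTTTTTTTTTTTTTTT----------.-TTTT
131 ---TTTTTTTTTTTTTTTTTTTTTTTTTT+++-+++++++++++T
134 --TTTTTTTTTTTTTTTTTTTTTTTTTT+++++++++++----++
137 --TTTTTTTTTTTTTTTTTTTTTTTTTT++++++++++-----++
140 --TTTTTTTTTTTTTTTTTTTTTTTTT+++++++++++-----++
143 --.TTTTTTTTTTTTTTTTTTTTTTT-++++++++++-----+++
146 --...TTTTTTTTTTTTTTTTTTTTT+++++++++++-----+++
149 ---.TT.TTTTTTTTTTTTTTTTT.-+++++++++++----++++
152 -----..TT.T.......T.TTTT-+++++++++++-----+++T
155 ---------....TTTTTTTTT-T++++++++++++----++++T
158 -------------TTTTTTT-T---++++++++++-----+++-T
161 ------------TTTTTTT-----+++++++++++----++++TT
164 ------------TTTTTTTT-T-+++++++++++-----+++TTT
167 --+++++++++-----++--TT-+++++++++++----++++TTT
170 ..----------++++++-----+++++++++++----+++++T+
173 ...--------------------++++++++++-----+++++++
176 ...............-------+++++++++++--+-+++-TTTT
179 .--------......-------+++------------+++.....
182 .----..-.......
[... 662 characters left out ...]
-----------.......
224 --...-..------------------------------..--.-.
227 .-...-.--------------------------------..-...
230 .-...-----------------------------------.....
233 -..-----------------.-------------------....-
236 .-------------------BBB--------------------..
239 --------------------BBB---------.-----------.
242 -------------------BB..---------.-----------.
245 -------------------BBB----------------------T
248 TTTTTTTT-..-..--++-BBB+W+------.----------TTT
251 TTTT---------+++++++++++++----------------TTT
254 TTTT-TTTTTT-TTT-T--TTTT-T-----------------TTT
257 TTTTTTTTTTTTTTTTTTTTTT------------------TTTTT
260 TTTTTTTTTTTTTTTTTTTTT---------------------TTT
wrist change 1.2491234567901235
```

The chute is empty in both views, the canisters are resting in the pan, and the lever is on its stop at about 20 N.

```bash
python3 -c "
from bench import r
print(r.hand_in())"
```

```text
the job is handed in; nothing more can be done
None
```

I hung the pan over the bar and let go, then pushed the gate lever down to its stop, where the arm still holds it at about 20 N; the chute is empty, the canisters are in the pan (I did not count all five one by one), I saw none on the bench, and the job is handed in.

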